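# Egg cup on the dust box, sprung gate held open

## Task

Stand the turned wooden egg cup upright on the grille of the blue dust box, inside its wooden frame, setting it down gently rather than dropping it, and let go of it. Then pull the box's spring-return gate out by its bar handle until the bar is in line with the pointer on the rail, and keep it there so that the dust is drawn off: the program finishes while the gripper is still holding the gate at the pointer. Leave the candlestick, the tin and the lathe chuck where they are.

Things in the scene. Friction and masses are not known exactly. Their poses are not given: they have to be found in the camera images.
- eggcup: Egg cup of pale turned wood, 72 mm tall, about 60 g, standing loose on the bench. Foot 44 mm across, thin stem 18 mm, and from 44 mm height to the open mouth a straight-sided hollow cup 48 mm across. Origin: centre of its underside, z up. Good grip: across the cup, 58 mm above the origin.
- dust_box: Fixed blue downdraft dust box, 200 x 200 mm, turned by up to 0.35 rad. Origin: centre of its underside on the bench, z up. The gate slides out of its -y side (the robot's right), along the box's own -y. A rigid duct leaves its +y side (to y = 245 mm, 78 mm high). A rail 12 mm wide, 39 mm high runs along -y at x = +72 mm, to y = -312 mm.
- grille (a point): Centre of the level steel grille on top of the box, straight above the box's origin, 82 mm above the bench; axes as the box's. The grille measures 172 x 172 mm inside a wooden frame 14 mm wide that stands 6 mm above it (88 mm above the bench).
- gate (a joint): How far the gate is pulled out along the box's -y: 0 shut (start), 0.10 m at its stop. A spring always pulls it shut: 3.6 N when shut, plus 0.9 N per 10 mm pulled; let go, it snaps back.
- gate_bar (a point): Centre of the gate's bar handle: level wooden bar 16 mm thick, 92 mm long along the box's x, 68 mm above the bench, on two upright stems 10 mm thick, 40 mm either side of its middle. The blade's top below it is 36 mm above the bench. Shut, the bar is at box y = -185 mm, with 64 mm free between it and the box's gate guide (45 mm high). Axes as the box's.
- pointer_tip (a point): Tip of the fixed dark steel pointer clamped on the rail, 69 mm above the bench, 66 mm to the box's +x side of the gate's middle line, past the bar's end. Axes as the box's. The bar is in line with it when both have the same y in the box's frame: a pull of 30 to 70 mm, different each time.
- candlestick: Bystander: solid turned wooden candlestick, 90 mm tall, foot 60 mm across, no hollow. Loose. Origin: centre of its underside.
- wax_tin: Bystander: plain round metal tin, 45 mm tall, 62 mm across. Loose. Origin: centre of its underside.
- chuck: Bystander: small four-jaw steel lathe chuck lying jaws up, 64 mm across, 42 mm tall. Loose. Origin: centre of its underside.
Things that resemble listed ones, but are neither listed nor needed, are in the scene too. What is shaped like the eggcup but red or turquoise is not meant.

How it is judged (in metres and radians):
On the way, in this order (a step that is already met when the one before it is completed fails the run):
1. the egg cup stands upright on the grille inside the frame and has been let go, the gate still shut (x of eggcup in the frame of dust_box between -0.066 and 0.066 m and y of eggcup in the frame of dust_box between -0.066 and 0.066 m and z of eggcup in the frame of dust_box between 0.077 and 0.087 m and angle between eggcup's own z axis and vertical below 0.1 rad and contact force between the fingers and eggcup below 0.05 N and linear speed of eggcup below 0.03 m/s and value of joint gate below 0.015 m), for 0.2 s.
2. the gate is pulled out so that its bar is in line with the pointer, in the gripper (y of gate_bar in the frame of pointer_tip between -0.005 and 0.005 m and contact force between the fingers and gate above 2 N and velocity of joint gate between -0.02 and 0.02 m/s), for 0.5 s.
At the end, for the whole second after the job is handed in: The gripper alone holds the gate against its spring (over 2 N), still, its bar within 5 mm of the pointer along the pull; the egg cup stands upright (within 0.1 rad), at rest and untouched on the grille, its middle within 66 mm of the grille's middle both ways (all of step 2 and contact force between gate and eggcup below 0.1 N and contact force between gate and candlestick below 0.1 N and contact force between gate and wax_tin below 0.1 N and contact force between gate and chuck below 0.1 N and x of eggcup in the frame of dust_box between -0.066 and 0.066 m and y of eggcup in the frame of dust_box between -0.066 and 0.066 m and z of eggcup in the frame of dust_box between 0.077 and 0.087 m and angle between eggcup's own z axis and vertical below 0.1 rad and contact force between the fingers and eggcup below 0.05 N and linear speed of eggcup below 0.03 m/s); the arm keeps its last pose, push and grip.
It fails at once if candlestick moved by more than 30 mm (distance of candlestick from where it was at the start of the episode above 0.03 m).
It fails at once if wax tin moved by more than 30 mm (distance of wax_tin from where it was at the start of the episode above 0.03 m).
It fails at once if chuck moved by more than 30 mm (distance of chuck from where it was at the start of the episode above 0.03 m).
It fails at once if the egg cup is dropped: it falls free of the fingers at more than 0.6 m/s (about 18 mm of fall) (contact force between the fingers and eggcup below 0.05 N and linear speed of eggcup above 0.6 m/s).
It also fails if it takes over 53 s, if anything falls off the work surface, if the arm or the gripper's body presses on something with over 40 N, if the wrist force passes 120 N, or if a joint passes its speed limit or range.

## Robot

A 6-joint arm with a two-finger parallel gripper is mounted at the origin on the work surface. World frame = base frame: x ahead of the robot, y to its left, z up, the work surface at z = 0. Lengths are in mm, angles in rad, forces in N, time in s.
With the tool pointing down it reaches from about 275 to 725 mm from the base axis. Payload 5.6 kg.
Tool frame: the origin (TCP) lies on the mounting face of the last link; the fingertips stand 173 mm ahead of it and the grasp point (between the pads) lies 155 mm ahead of it (robot.nose_length is the z of the fingertips in the tool frame, in mm); z points along the fingers, x is the direction in which the jaws open and shut, and the axes are right-handed (so a half turn about z gives the same grasp; the last joint's range is limited). The gripper opens to 85 mm and grips with 20 to 120 N. Pads are 22 mm wide; open, the fingers measure 114 mm over their backs; the gripper's body (76 mm by 85 mm) begins 54 mm behind the grasp point. The pads swing forward as they close: fully open they stand 13 mm farther back than shut.
Start: joints at [1.628, 0.255, 0.108, 0, -1.424, -0.285], TCP at [124.182, 535.791, 404.683] pointing down, gripper open.
Joint ranges: [-2.95, 2.95], [-1.21, 1.97], [-1.09, 1.5], [-2.87, 1.71], [-2.94, -0.07], [-3.05, 3.05]. Speed limits (rad/s): [2.57, 2.57, 3.14, 3.14, 3.14, 3.14].

## Interface

Orientations are given as a unit quaternion [w, x, y, z].
In Python, from cell import readout, cams, job, robot gives the robot as it stands. The module is installed in compiled form; this text tells all that it offers.
- The arm moves only by the shell command python3 -m inch 'ROWS' [FORCE]. ROWS is JSON, a list of rows, each an object of numbers: "tx", "ty", "tz": the shift along the tool's x, y, z in mm; "rx", "ry", "rz": the turn, a rotation vector about the tool's x, y, z in degrees; "grip": the gripper's target within -1 to 1 (shut at 1, half-way at 0, fully open at -1). A call has 1 to 5 rows; each row shifts and turns the commanded pose from where the row before left it, along the tool's axes as they then stand; what a row does not reach is not made up. A row lasts 1/12 s, in which the tool goes at most 41.7 mm and 7.16 degrees, less where a joint would pass 70% of its speed; a pose out of reach is approached as far as the arm can. A call is refused whole if a number of a shift passes 41.7 or a number of a turn 7.16, either way. A call with a gripper value outside its range is refused whole. The fingers move at their own pace and stop on an object; FORCE is the grip in N (left out, the last holds). Time passes only in rows, so rows that do not move let the fingers close. It gives the time, the measured TCP pose, the force and the opening at its end, in the units of the state.
- readout.read_state(): the state, without advancing time (a new reading comes with each control period).
- cams.camera(name): name is "scene" or "side" or "wrist"; returns a dict with "img" (400x640x3 uint8, blue, green, red), "depth" (400x640 float32, mm along the optical axis (not along the pixel's ray), 0 where there is no reading), "camera_matrix" (3x3 intrinsics, pixels), "k1" (the pictures are not rectified: a ray, as slopes to the right and down, at radius r is drawn at 1 + k1 r^2 times it, then the intrinsics apply), "R" (3x3) and "t" (3): a world point X has camera coordinates R X + t. Camera axes: x right, y down, z forward; pixel columns grow to the right and rows downward; lengths in mm; the calibration is good to about 2 mm. A picture is of the moment at which its call begins.
- job.close_job(): hands the job in, once; it reports no verdict.
The state is a dict: "time_s": time; "q": joint angles; "qd": joint speeds; "joint_torque": joint torques, N m; "eef_pos": TCP position; "tool_rot": TCP orientation; "wrist_force": force on the tool from outside, world axes, zero at the start; "wrist_torque": the same for the moment, N m; "opening": opening from 0.0 (shut) to 1.0 (fully open).
Only numpy, scipy, OpenCV 4.12 (cv2) and the standard library are available. Lean on these libraries where they do the work, as an engineer would, in place of code of your own. Each camera call takes 0.05 s, during which the arm holds its last target.

## Working session

There is one attempt and no reset: what is moved stays moved. The work goes in short steps, Python scripts to look and compute and a shell command to move; the robot and the scene stay as the last step left them, time stands still between calls to the robot, and variables do not carry over. Pictures are saved under pics/ and viewed, and the job is handed in when it is done.

```bash
mkdir -p pics
cat > h.py <<'E'
import numpy as np, cv2
from cell import readout, cams, job, robot
from scipy.spatial.transform import Rotation as Rn
def shot(n,name):
    c=cams.camera(n); cv2.imwrite(f'pics/{name}.png',c['img']); np.savez(f'pics/{name}.npz',**{k:c[k] for k in c}); return c
def load(name): return dict(np.load(f'pics/{name}.npz'))
def px2w(c,u,v,d=None,z=None):
    K=c['camera_matrix'];k=float(c['k1']); x=(u-K[0,2])/K[0,0]; y=(v-K[1,2])/K[1,1]
    m=cv2.undistortPoints(np.array([[[u,v]]],float),K,np.array([k,0,0,0.]))[0,0]
    ray=np.array([m[0],m[1],1.]); R=c['R'];t=c['t']
    if z is not None:
        o=-R.T@t; dw=R.T@ray; return o+dw*(z-o[2])/dw[2]
    if d is None: d=c['depth'][int(round(v)),int(round(u))]
    return R.T@(ray*d-t)
def w2px(c,X):
    p=c['R']@np.array(X,float)+c['t']; a,b=p[:2]/p[2]; s=1+float(c['k1'])*(a*a+b*b); K=c['camera_matrix']
    return np.array([K[0,0]*a*s+K[0,2],K[1,1]*b*s+K[1,2]])
def cloud(c):
    H,W=c['depth'].shape; uu,vv=np.meshgrid(np.arange(W),np.arange(H))
    m=cv2.undistortPoints(np.stack([uu,vv],-1).reshape(-1,1,2).astype(float),c['camera_matrix'],np.array([float(c['k1']),0,0,0.]))[:,0]
    d=c['depth'].reshape(-1,1); P=np.hstack([m*d,d]); return ((P-c['t'])@c['R']).reshape(H,W,3)
E
python3 - <<'E'
from h import *
for n in ('scene','side','wrist'):
    c=shot(n,n+'0'); print(n,-c['R'].T@c['t'],c['k1'])
print(readout.read_state())
E
```

```text
scene [1083.81603875 -366.93077001  504.72224707] -0.025014261284605484
side [ 128.06604604 -720.73418591  753.1461166 ] -0.06768935644534126
wrist [201.71297647 517.44253902 372.87763263] -0.05819374516144315
{'time_s': 0.15, 'q': array([ 1.62758880e+00,  2.55586944e-01,  1.07298585e-01, -3.10073533e-04,
       -1.42388493e+00, -2.84625480e-01]), 'qd': array([ 1.71135413e-03, -3.56554029e-03,  4.75135628e-03,  9.01357809e-04,
       -2.23804844e-05, -9.89269600e-04]), 'joint_torque': array([-6.97056039e-04, -3.86941338e+01,  2.38080329e+01,  5.36656290e+00,
       -4.52436143e-03, -2.05096036e-06]), 'eef_pos': array([124.1357711 , 535.68423198, 404.02154366]), 'tool_rot': array([-5.22330132e-04, -6.22128656e-01,  7.82914706e-01, -4.74017337e-04]), 'wrist_force': array([ 0.51005195, -0.18138019, -1.12304017]), 'wrist_torque': array([0.00696962, 0.04530055, 0.05707267]), 'opening': 0.9978175609247942}
```

View pics/scene0.png

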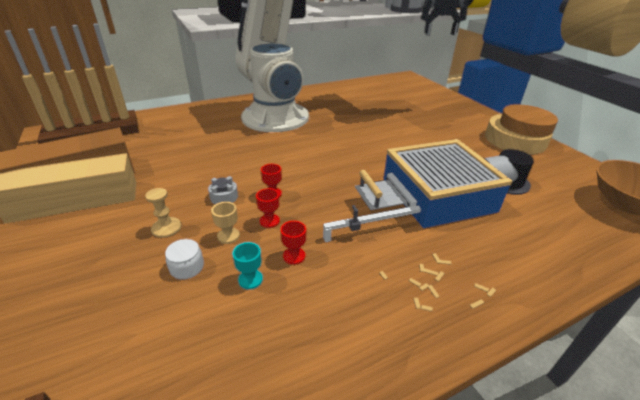

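View pics/side0.png

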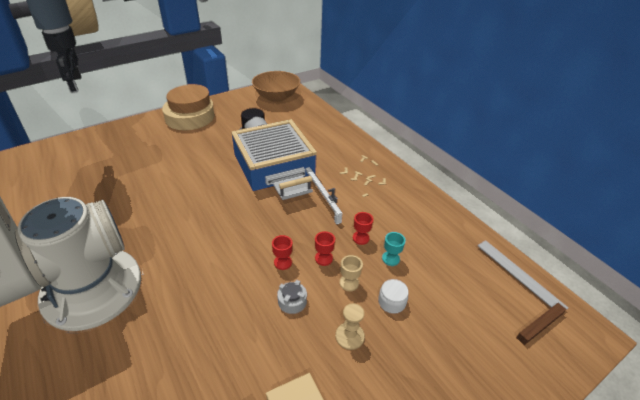

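View pics/wrist0.png

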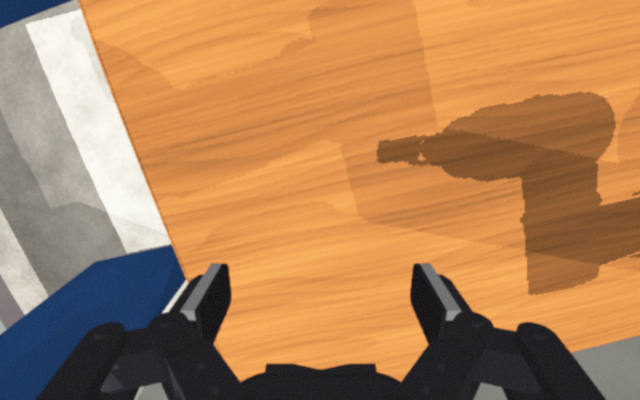

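Scene view: the pale egg cup is at about (225,222), the candlestick at (160,212), the tin at (184,259) and the chuck at (222,190). The red and turquoise decoys stand beside them. The box is at (445,180), with the gate bar at (370,186) and the pointer at (354,221). The wrist camera sees only the bench.

Run:
```python
from h import *
for n,(u0,v0,u1,v1),s in (('scene',(310,130,520,260),3.8),('scene',(140,150,320,300),4),('side',(220,110,360,230),5),('side',(260,200,420,360),3.7)):
    c=load(n+'0'); im=c['img'][v0:v1,u0:u1]; im=cv2.resize(im,None,fx=s,fy=s,interpolation=cv2.INTER_CUBIC)
    for g in range((u0+19)//20*20,u1,20): cv2.putText(im,str(g),(int((g-u0)*s),10),0,.4,(0,0,0)); cv2.line(im,(int((g-u0)*s),12),(int((g-u0)*s),18),(0,0,0))
    for g in range((v0+19)//20*20,v1,20): cv2.putText(im,str(g),(0,int((g-v0)*s)),0,.4,(0,0,0))
    cv2.imwrite(f'pics/crop_{n}_{u0}.png',im)
```

```text
(no output)
```

View pics/crop_scene_310.png

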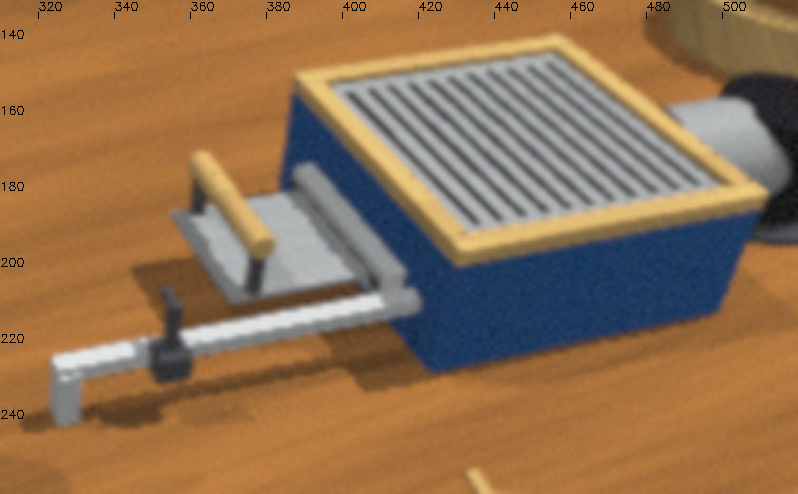

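View pics/crop_side_220.png

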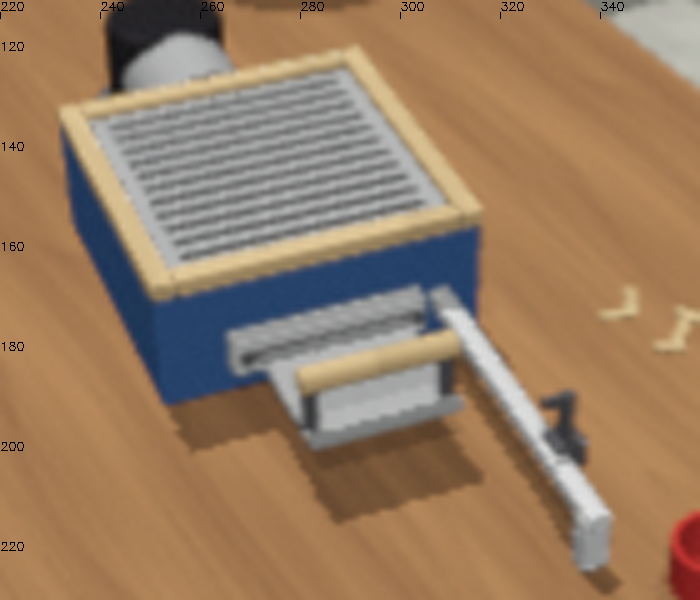

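View pics/crop_side_260.png

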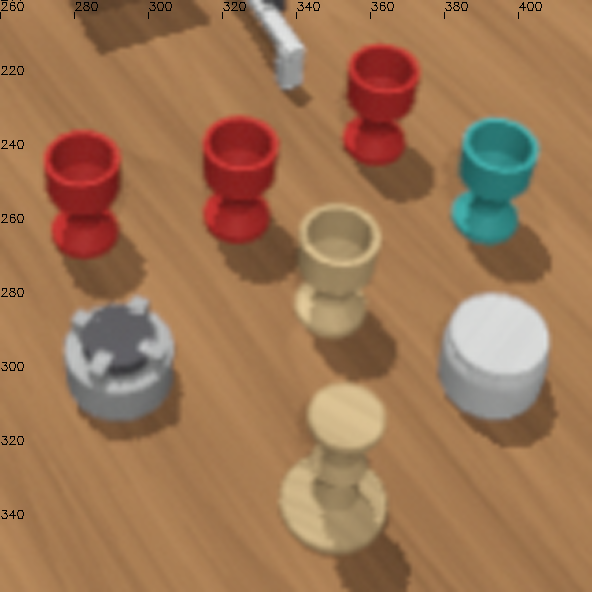

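View pics/crop_scene_140.png

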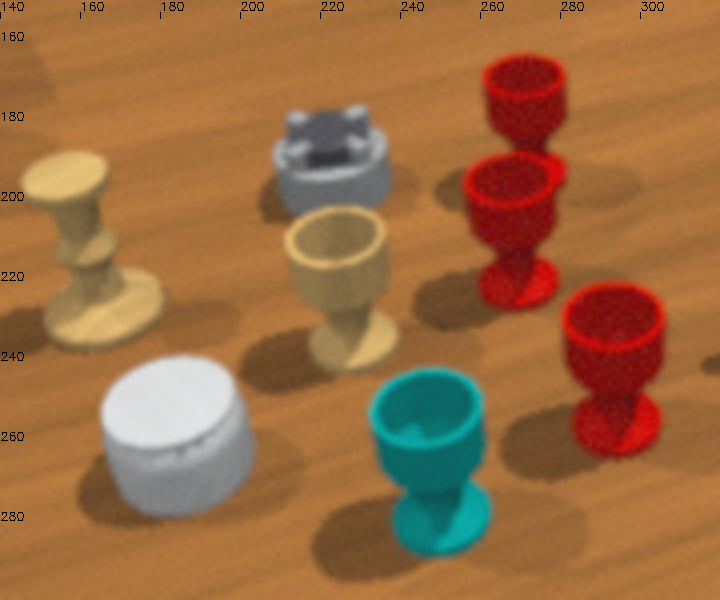

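Crops: the egg cup mouth centre is at side (352,265.7) and scene (224,209). The pointer tip is at side (329.5,190.5) and scene (354,206). I read the frame corners and bar ends off the same crops.

Run:
```python
from h import *
np.set_printoptions(precision=1,suppress=True)
S=load('side0'); C=load('scene0')
A=lambda p:(p[0]/5+220,p[1]/5+110); B=lambda p:(p[0]/3.7+260,p[1]/3.7+200); D=lambda p:(p[0]/3.8+310,p[1]/3.8+130); F=lambda p:(p[0]/4+140,p[1]/4+150)
for n,p,q,z in (('egg',(340,243),(336,237),72),('redL',(83,160),(525,75),72),('redM',(240,147),(510,181),72),('redR',(383,75),(614,316),72),('turq',(500,148),(427,411),72),('chuck',(119,340),(330,150),40),('tin',(497,333),(168,402),45),('cand',(347,415),(66,176),90)):
    print(n,px2w(S,*B(p),z=z),px2w(C,*F(q),z=z))
# box corners, order by side: A farleft(duct,-x?) 
ps=[(62,108),(355,48),(482,212),(160,298)]; 
ws=[px2w(S,*A(p),z=88) for p in ps]; print('side corners',np.array(ws),np.mean(ws,0))
pc=[(296,78),(560,38),(768,192),(460,262)]
wc=[px2w(C,*D(p),z=88) for p in pc]; print('scene corners',np.array(wc),np.mean(wc,0))
for n,p,q,z in (('barL',(302,380),(202,163),72),('barR',(458,343),(262,242),72),('tip',(548,402),(167,290),69),('railend',(592,513),(60,362),39)):
    print(n,px2w(S,*A(p),z=z),px2w(C,*D(q),z=z))
# cloud check of frame & egg
for c in (S,C):
    P=cloud(c); m=(c['depth']>0)
    sel=m&(P[...,2]>60)&(P[...,2]<80)
    for name,ctr in (('egg',px2w(S,*B((340,243)),z=72)),):
        q=P[sel&(np.hypot(P[...,0]-ctr[0],P[...,1]-ctr[1])<32)]; print(len(q),q.mean(0) if len(q) else '',q.min(0),q.max(0))
```

```text
egg [ 509.6 -296.1   72. ] [ 517.5 -287.2   72. ]
redL [ 412.6 -161.4   72. ] [ 415.9 -155.2   72. ]
redM [ 501.5 -201.8   72. ] [ 508.5 -196.3   72. ]
redR [ 617.3 -196.2   72. ] [ 625.5 -188.    72. ]
turq [ 640.6 -286.4   72. ] [ 648.3 -281.5   72. ]
chuck [ 376.  -268.5   40. ] [ 396.9 -265.2   40. ]
tin [ 563.2 -380.8   45. ] [ 568.2 -378.7   45. ]
cand [ 435.5 -401.4   90. ] [ 440.3 -397.5   90. ]
side corners [[497.  311.4  88. ]
 [688.5 283.4  88. ]
 [659.9  85.4  88. ]
 [465.1 104.9  88. ]] [577.7 196.3  88. ]
scene corners [[475.5 116.8  88. ]
 [500.9 311.5  88. ]
 [692.3 287.8  88. ]
 [672.3  83.6  88. ]] [585.2 199.9  88. ]
barL [506.8  21.3  72. ] [515.5  25.4  72. ]
barR [594.7   6.1  72. ] [597.2  13.7  72. ]
tip [611.2 -57.4  69. ] [609.4 -52.7  69. ]
railend [ 602.3 -114.5   39. ] [ 606.6 -112.4   39. ]
223 [ 513.  -290.8   67.9] [ 489.9 -314.2   60.1] [ 536.9 -265.3   75.2]
276 [ 515.5 -290.1   67.4] [ 491.1 -311.9   60.2] [ 538.6 -265.6   73.4]
```

```bash
R='{"tx":29.9,"ty":-23.6}'; python3 -m inch '[{"tx":29.9,"ty":-23.6},{"tx":29.9,"ty":-23.6},{"tx":29.9,"ty":-23.6},{"tx":29.9,"ty":-23.6},{"tx":29.9,"ty":-23.6}]'
python3 -m inch '[{"tx":29.9,"ty":-23.6},{"tx":29.9,"ty":-23.6},{"tx":29.9,"ty":-23.6},{"tx":29.9,"ty":-23.6},{"tx":29.9,"ty":-23.6}]'
```

```text
invalid input
invalid input
```

Run:
```python
from h import *
np.set_printoptions(precision=3,suppress=True)
for n in ('side0','scene0'):
    c=load(n);P=cloud(c);hsv=cv2.cvtColor(c['img'],cv2.COLOR_BGR2HSV)
    m=(c['depth']>0)&(P[...,2]>83)&(P[...,2]<93)&(abs(P[...,0]-580)<160)&(abs(P[...,1]-198)<160)&(hsv[...,1]>70)&(hsv[...,0]<30)
    q=P[m][:,:2].astype(np.float32); r=cv2.minAreaRect(q); print(n,len(q),r, P[m][:,2].mean())
```

```text
side0 760 ((578.4623413085938, 202.82444763183594), (207.90380859375, 202.03314208984375), 81.63729858398438) 87.96306716617174
scene0 1434 ((579.0341796875, 203.78475952148438), (202.70751953125, 202.54315185546875), 81.77518463134766) 87.52061115613733
```

```bash
python3 -m inch '[{"tx":29.9,"ty":-23.6,"tz":0,"rx":0,"ry":0,"rz":0,"grip":-1},{"tx":29.9,"ty":-23.6,"tz":0,"rx":0,"ry":0,"rz":0,"grip":-1}]'; echo rc $?
```

```text
time_s: 0.32
eef_pos: [156.4, 466.9, 403.1]
tool_rot: [-0.001, -0.623, 0.782, -0.001]
wrist_force: [0.1, -0.2, -0.2]
opening: 0.997
rc 0
```

Every row seems to need all seven keys, so I'll include them.

```bash
python3 -m inch '[{"tx":29.9,"ty":-23.6,"tz":0,"rx":0,"ry":0,"rz":0,"grip":-1},{"tx":29.9,"ty":-23.6,"tz":0,"rx":0,"ry":0,"rz":0,"grip":-1},{"tx":29.9,"ty":-23.6,"tz":0,"rx":0,"ry":0,"rz":0,"grip":-1},{"tx":29.9,"ty":-23.6,"tz":0,"rx":0,"ry":0,"rz":0,"grip":-1},{"tx":29.9,"ty":-23.6,"tz":0,"rx":0,"ry":0,"rz":0,"grip":-1}]'
python3 -m inch '[{"tx":29.9,"ty":-23.6,"tz":0,"rx":0,"ry":0,"rz":0,"grip":-1},{"tx":29.9,"ty":-23.6,"tz":0,"rx":0,"ry":0,"rz":0,"grip":-1},{"tx":29.9,"ty":-23.6,"tz":0,"rx":0,"ry":0,"rz":0,"grip":-1},{"tx":29.9,"ty":-23.6,"tz":0,"rx":0,"ry":0,"rz":0,"grip":-1},{"tx":29.9,"ty":-23.6,"tz":0,"rx":0,"ry":0,"rz":0,"grip":-1}]'
python3 -m inch '[{"tx":29.9,"ty":-23.6,"tz":0,"rx":0,"ry":0,"rz":0,"grip":-1},{"tx":29.9,"ty":-23.6,"tz":0,"rx":0,"ry":0,"rz":0,"grip":-1},{"tx":29.9,"ty":-23.6,"tz":0,"rx":0,"ry":0,"rz":0,"grip":-1},{"tx":29.9,"ty":-23.6,"tz":0,"rx":0,"ry":0,"rz":0,"grip":-1},{"tx":29.9,"ty":-23.6,"tz":0,"rx":0,"ry":0,"rz":0,"grip":-1}]'
python3 -m inch '[{"tx":29.9,"ty":-23.6,"tz":0,"rx":0,"ry":0,"rz":0,"grip":-1},{"tx":29.9,"ty":-23.6,"tz":0,"rx":0,"ry":0,"rz":0,"grip":-1},{"tx":29.9,"ty":-23.6,"tz":0,"rx":0,"ry":0,"rz":0,"grip":-1}]'
```

```text
time_s: 0.73
eef_pos: [238.1, 292.6, 404.5]
tool_rot: [-0.0, -0.622, 0.783, 0.0]
wrist_force: [0.8, -0.3, 0.2]
opening: 1.002
time_s: 1.15
eef_pos: [319.0, 120.3, 404.8]
tool_rot: [0.0, -0.622, 0.783, 0.0]
wrist_force: [0.4, 0.1, -0.5]
opening: 0.999
time_s: 1.57
eef_pos: [400.3, -52.1, 404.7]
tool_rot: [0.0, -0.622, 0.783, 0.0]
wrist_force: [1.0, 1.0, 0.6]
opening: 1.0
time_s: 1.82
eef_pos: [449.2, -155.5, 404.4]
tool_rot: [-0.0, -0.622, 0.783, 0.0]
wrist_force: [1.3, 1.0, 1.5]
opening: 1.002
```

```bash
python3 -m inch '[{"tx":29.3,"ty":-23.5,"tz":0,"rx":0,"ry":0,"rz":0,"grip":-1},{"tx":29.3,"ty":-23.5,"tz":0,"rx":0,"ry":0,"rz":0,"grip":-1},{"tx":29.3,"ty":-23.5,"tz":0,"rx":0,"ry":0,"rz":0,"grip":-1},{"tx":29.3,"ty":-23.5,"tz":0,"rx":0,"ry":0,"rz":0,"grip":-1}]'
python3 -m inch '[{"tx":0,"ty":0,"tz":0,"rx":0,"ry":0,"rz":6.7,"grip":-1},{"tx":0,"ty":0,"tz":0,"rx":0,"ry":0,"rz":6.7,"grip":-1},{"tx":0,"ty":0,"tz":0,"rx":0,"ry":0,"rz":6.7,"grip":-1},{"tx":0,"ty":0,"tz":0,"rx":0,"ry":0,"rz":6.7,"grip":-1}]'
python3 -m inch '[{"tx":0,"ty":0,"tz":0,"rx":0,"ry":0,"rz":6.7,"grip":-1},{"tx":0,"ty":0,"tz":0,"rx":0,"ry":0,"rz":6.7,"grip":-1},{"tx":0,"ty":0,"tz":0,"rx":0,"ry":0,"rz":6.7,"grip":-1},{"tx":0,"ty":0,"tz":0,"rx":0,"ry":0,"rz":0,"grip":-1},{"tx":0,"ty":0,"tz":0,"rx":0,"ry":0,"rz":0,"grip":-1}]'
python3 - <<'E'
from h import *
np.set_printoptions(precision=2,suppress=True)
c=shot('wrist','wrist1'); s=readout.read_state(); print(s['q'],s['eef_pos'])
print(w2px(c,[514,-290.5,72]),w2px(c,[514,-290.5,0]))
q=s['tool_rot'];print(Rn.from_quat(np.r_[q[1:],q[0]]).as_matrix())
E
```

```text
time_s: 2.15
eef_pos: [514.4, -290.7, 404.2]
tool_rot: [-0.0, -0.622, 0.783, 0.0]
wrist_force: [-0.1, 1.1, 0.9]
opening: 0.996
time_s: 2.48
eef_pos: [514.1, -289.1, 403.9]
tool_rot: [-0.0, -0.421, 0.907, 0.001]
wrist_force: [0.3, -0.5, -0.6]
opening: 1.001
time_s: 2.9
eef_pos: [514.0, -288.7, 404.3]
tool_rot: [-0.0, -0.261, 0.965, 0.0]
wrist_force: [1.2, -0.5, 0.3]
opening: 0.999
[-0.25  0.33  0.22 -0.   -1.45  0.77] [ 514.02 -288.73  404.44]
[319.98 181.79] [320.06 166.5 ]
[[-0.86 -0.5  -0.  ]
 [-0.5   0.86  0.  ]
 [ 0.    0.   -1.  ]]
```

View pics/wrist1.png

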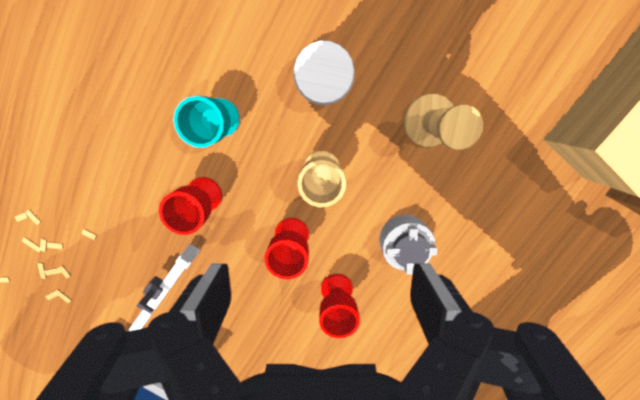

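Wrist view: the pale cup's mouth is centred near (322,182), and my estimate projects to (320,182), so the two agree. The jaws have clear space on both sides.

```bash
python3 - <<'E'
from h import *
c=load('wrist1'); print(px2w(c,322,182,z=72))
P=cloud(c); m=(c['depth']>0)&(P[...,2]>66)&(P[...,2]<80)&(np.hypot(P[...,0]-514,P[...,1]+290)<40); q=P[m]; print(len(q),q.min(0),q.max(0),cv2.minEnclosingCircle(q[:,:2].astype(np.float32)))
E
python3 -m inch '[{"tx":0,"ty":0,"tz":33,"rx":0,"ry":0,"rz":0,"grip":-1},{"tx":0,"ty":0,"tz":33,"rx":0,"ry":0,"rz":0,"grip":-1},{"tx":0,"ty":0,"tz":24,"rx":0,"ry":0,"rz":0,"grip":-1}]'
```

```text
[ 512.19068633 -291.31059833   72.        ]
626 [ 488.18423634 -312.66034132   66.00063508] [ 535.10802941 -266.36542982   74.21034019] ((511.72784423828125, -289.6721496582031), 23.543724060058594)
time_s: 3.2
eef_pos: [513.5, -288.4, 312.2]
tool_rot: [-0.001, -0.261, 0.965, 0.001]
wrist_force: [0.1, 0.5, -1.4]
opening: 1.006
```

```bash
python3 -m inch '[{"tx":1.2,"ty":-0.3,"tz":25,"rx":0,"ry":0,"rz":0,"grip":-1},{"tx":1.2,"ty":-0.2,"tz":25,"rx":0,"ry":0,"rz":0,"grip":-1},{"tx":0,"ty":0,"tz":25,"rx":0,"ry":0,"rz":0,"grip":-1},{"tx":0,"ty":0,"tz":18,"rx":0,"ry":0,"rz":0,"grip":-1},{"tx":0,"ty":0,"tz":8,"rx":0,"ry":0,"rz":0,"grip":-1}]' 25
python3 -m inch '[{"tx":0,"ty":0,"tz":0,"rx":0,"ry":0,"rz":0,"grip":-1},{"tx":0,"ty":0,"tz":0,"rx":0,"ry":0,"rz":0,"grip":0},{"tx":0,"ty":0,"tz":0,"rx":0,"ry":0,"rz":0,"grip":0.5},{"tx":0,"ty":0,"tz":0,"rx":0,"ry":0,"rz":0,"grip":0.5},{"tx":0,"ty":0,"tz":0,"rx":0,"ry":0,"rz":0,"grip":0.5}]' 25
python3 -m inch '[{"tx":0,"ty":0,"tz":0,"rx":0,"ry":0,"rz":0,"grip":1},{"tx":0,"ty":0,"tz":0,"rx":0,"ry":0,"rz":0,"grip":1},{"tx":0,"ty":0,"tz":0,"rx":0,"ry":0,"rz":0,"grip":1},{"tx":0,"ty":0,"tz":0,"rx":0,"ry":0,"rz":0,"grip":1},{"tx":0,"ty":0,"tz":0,"rx":0,"ry":0,"rz":0,"grip":1}]' 25
```

```text
time_s: 3.62
eef_pos: [511.2, -290.0, 210.6]
tool_rot: [-0.002, -0.26, 0.966, 0.002]
wrist_force: [-1.0, 0.4, -0.4]
opening: 1.0
time_s: 4.03
eef_pos: [512.9, -290.7, 215.6]
tool_rot: [0.001, -0.26, 0.966, -0.001]
wrist_force: [-1.2, 0.5, 3.7]
opening: 0.541
time_s: 4.45
eef_pos: [512.9, -290.6, 215.5]
tool_rot: [0.001, -0.26, 0.966, -0.001]
wrist_force: [-0.0, 0.7, 5.4]
opening: 0.541
```

```bash
python3 -m inch '[{"tx":0,"ty":0,"tz":-8,"rx":0,"ry":0,"rz":0,"grip":1},{"tx":0,"ty":0,"tz":-20,"rx":0,"ry":0,"rz":0,"grip":1},{"tx":0,"ty":0,"tz":-30,"rx":0,"ry":0,"rz":0,"grip":1},{"tx":0,"ty":0,"tz":-32,"rx":0,"ry":0,"rz":0,"grip":1},{"tx":0,"ty":0,"tz":-30,"rx":0,"ry":0,"rz":0,"grip":1}]' 25
python3 -m inch '[{"tx":0,"ty":0,"tz":-20,"rx":0,"ry":0,"rz":0,"grip":1},{"tx":0,"ty":0,"tz":-10,"rx":0,"ry":0,"rz":0,"grip":1},{"tx":0,"ty":0,"tz":0,"rx":0,"ry":0,"rz":0,"grip":1},{"tx":0,"ty":0,"tz":0,"rx":0,"ry":0,"rz":0,"grip":1}]' 25
python3 - <<'E'
from h import *
shot('side','side1');shot('wrist','wrist2');s=readout.read_state();print(s['eef_pos'],s['wrist_force'],s['q'])
q=s['tool_rot'];M=Rn.from_quat(np.r_[q[1:],q[0]]).as_matrix()
print(M.T@(np.array([578.7,203.3,360])-s['eef_pos']))
a=cv2.imread('pics/side1.png')[150:350,250:450];b=cv2.imread('pics/wrist2.png')
cv2.imwrite('pics/c1.png',cv2.resize(np.hstack([cv2.resize(a,(400,400)),b[:,120:520]]),None,fx=1,fy=1))
E
```

```text
time_s: 4.87
eef_pos: [511.8, -290.3, 335.7]
tool_rot: [-0.0, -0.259, 0.966, 0.0]
wrist_force: [1.2, -0.7, -0.2]
opening: 0.536
time_s: 5.2
eef_pos: [512.0, -290.2, 362.9]
tool_rot: [-0.0, -0.259, 0.966, 0.001]
wrist_force: [-0.2, -0.0, -0.9]
opening: 0.544
[ 511.84242102 -290.14787446  361.53733492] [ 0.53522037 -0.46480328 -0.6451699 ] [-2.50442908e-01  3.47568137e-01  1.27735083e-01 -8.42967146e-04
 -1.35467395e+00  7.74884171e-01]
[-304.88812318  393.70252654    2.15801162]
```

View pics/c1.png

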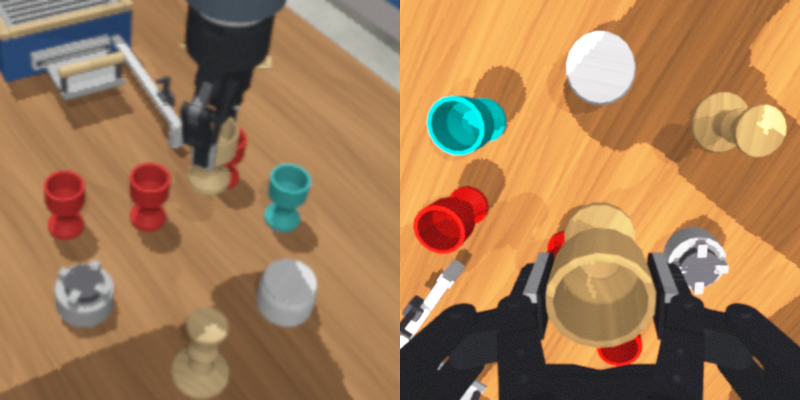

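The cup is lifted upright and centred between the pads, and the others haven't moved. Next I carry it to the box.

```bash
python3 -m inch '[{"tx":-12,"ty":15,"tz":0,"rx":0,"ry":0,"rz":0,"grip":1},{"tx":-22,"ty":29,"tz":0,"rx":0,"ry":0,"rz":0,"grip":1},{"tx":-23,"ty":30,"tz":0,"rx":0,"ry":0,"rz":0,"grip":1},{"tx":-23,"ty":30,"tz":0,"rx":0,"ry":0,"rz":0,"grip":1},{"tx":-23,"ty":30,"tz":0,"rx":0,"ry":0,"rz":0,"grip":1}]' 25
python3 -m inch '[{"tx":-23,"ty":30,"tz":0,"rx":0,"ry":0,"rz":0,"grip":1},{"tx":-23,"ty":30,"tz":0,"rx":0,"ry":0,"rz":0,"grip":1},{"tx":-23,"ty":30,"tz":0,"rx":0,"ry":0,"rz":0,"grip":1},{"tx":-23,"ty":30,"tz":0,"rx":0,"ry":0,"rz":0,"grip":1},{"tx":-23,"ty":30,"tz":0,"rx":0,"ry":0,"rz":0,"grip":1}]' 25
python3 -m inch '[{"tx":-23,"ty":30,"tz":0,"rx":0,"ry":0,"rz":0,"grip":1},{"tx":-23,"ty":30,"tz":0,"rx":0,"ry":0,"rz":0,"grip":1},{"tx":-20,"ty":25,"tz":0,"rx":0,"ry":0,"rz":0,"grip":1},{"tx":-12,"ty":15,"tz":0,"rx":0,"ry":0,"rz":0,"grip":1},{"tx":-9,"ty":10,"tz":0,"rx":0,"ry":0,"rz":0,"grip":1}]' 25
python3 -m inch '[{"tx":0,"ty":0,"tz":0,"rx":0,"ry":0,"rz":0,"grip":1},{"tx":0,"ty":0,"tz":0,"rx":0,"ry":0,"rz":0,"grip":1}]' 25
python3 - <<'E'
from h import *
np.set_printoptions(precision=2,suppress=True)
shot('side','side2');shot('wrist','wrist3');s=readout.read_state();print(s['eef_pos'],s['wrist_force'],s['q'])
q=s['tool_rot'];M=Rn.from_quat(np.r_[q[1:],q[0]]).as_matrix()
print(M.T@(np.array([578.7,203.3,360])-s['eef_pos']))
a=cv2.imread('pics/side2.png')[50:250,200:400]
cv2.imwrite('pics/c2.png',cv2.resize(a,(560,560)))
E
```

```text
time_s: 5.72
eef_pos: [533.9, -121.3, 361.8]
tool_rot: [-0.002, -0.259, 0.966, 0.001]
wrist_force: [-0.1, -0.4, -0.9]
opening: 0.538
time_s: 6.13
eef_pos: [558.3, 66.5, 361.9]
tool_rot: [-0.002, -0.259, 0.966, -0.0]
wrist_force: [1.0, -0.5, 0.3]
opening: 0.54
time_s: 6.55
eef_pos: [578.8, 205.5, 361.6]
tool_rot: [-0.002, -0.26, 0.966, -0.0]
wrist_force: [-0.2, -0.5, -0.8]
opening: 0.539
time_s: 6.72
eef_pos: [579.0, 203.2, 362.6]
tool_rot: [-0.001, -0.259, 0.966, -0.0]
wrist_force: [-0.3, 0.2, -0.3]
opening: 0.536
[578.96 202.15 363.45] [ 0.05 -0.35 -0.37] [ 0.59  0.39  0.2   0.   -1.38 -0.07]
[-0.35  1.12  3.45]
```

View pics/c2.png

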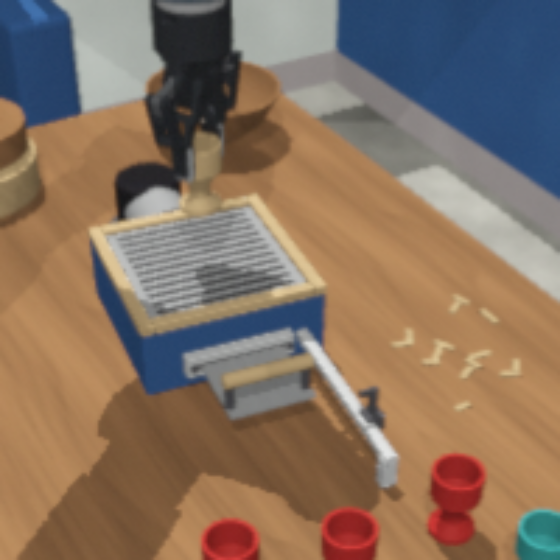

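View pics/wrist3.png

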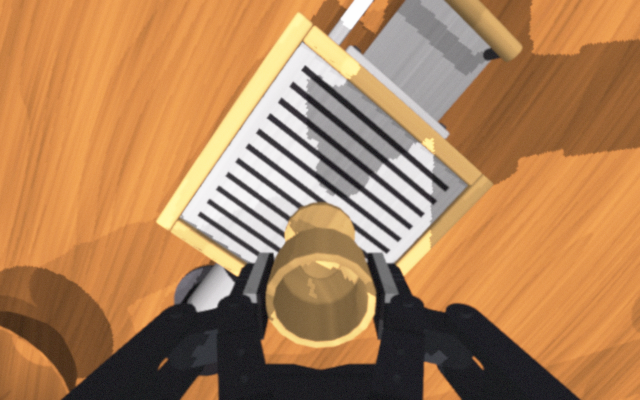

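The cup hangs over the box. The wrist view shows frame corners at (303,17), (490,180) and (160,222), and I'll use those to refine the box pose.

Run:
```python
from h import *
np.set_printoptions(precision=2,suppress=True)
c=load('wrist3')
im=cv2.resize(c['img'][0:240,150:530],None,fx=2.1,fy=2.1,interpolation=cv2.INTER_CUBIC); cv2.imwrite('pics/c3.png',im)
a,b,d=[px2w(c,*p,z=88)[:2] for p in ((301,13),(493,181),(158,222))]
print(a,b,d,'len',np.linalg.norm(a-b),np.linalg.norm(a-d),'ctr',(b+d)/2, 'yaw',np.arctan2(*(a-b)[::-1]),np.arctan2(*(d-a)[::-1])-np.pi/2)
P=cloud(c);hsv=cv2.cvtColor(c['img'],cv2.COLOR_BGR2HSV)
# projections of predicted box
yaw=-0.144;e=np.array([578.7,203.3]);X=np.array([np.cos(yaw),np.sin(yaw)]);Y=np.array([-X[1],X[0]])
for sx,sy in ((100,-100),(-100,-100),(100,100)): print(w2px(c,[*(e+sx*X+sy*Y),88]))
```

```text
[657.49  89.99] [465.96 116.86] [686.69 285.2 ] len 193.40227504640558 197.38848374190897 ctr [576.32 201.03] yaw -0.13940930870077006 -0.14846762742751674
[293.58   8.4 ]
[492.13 183.24]
[151.06 221.62]
```

View pics/c3.png

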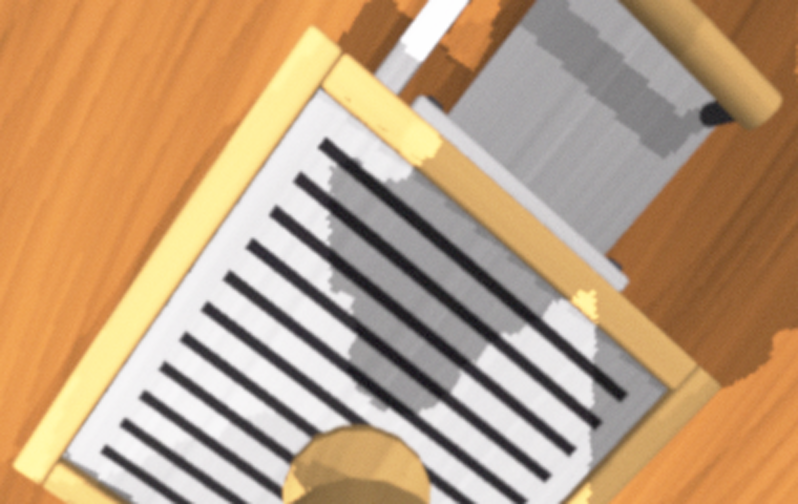

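The box pose agrees to within 2–3 mm: centre (577.5,202), yaw −0.144. I lower the cup now.

```bash
python3 -m inch '[{"tx":0,"ty":0,"tz":12,"rx":0,"ry":0,"rz":0,"grip":1},{"tx":0,"ty":0,"tz":18,"rx":0,"ry":0,"rz":0,"grip":1},{"tx":0,"ty":0,"tz":16,"rx":0,"ry":0,"rz":0,"grip":1},{"tx":0,"ty":0,"tz":8,"rx":0,"ry":0,"rz":0,"grip":1},{"tx":0,"ty":0,"tz":3,"rx":0,"ry":0,"rz":0,"grip":1}]' 25
python3 -m inch '[{"tx":0,"ty":0,"tz":1,"rx":0,"ry":0,"rz":0,"grip":1},{"tx":0,"ty":0,"tz":0,"rx":0,"ry":0,"rz":0,"grip":1},{"tx":0,"ty":0,"tz":0,"rx":0,"ry":0,"rz":0,"grip":1}]' 25
python3 -m inch '[{"tx":0,"ty":0,"tz":1,"rx":0,"ry":0,"rz":0,"grip":1},{"tx":0,"ty":0,"tz":1,"rx":0,"ry":0,"rz":0,"grip":1},{"tx":0,"ty":0,"tz":1,"rx":0,"ry":0,"rz":0,"grip":1},{"tx":0,"ty":0,"tz":0,"rx":0,"ry":0,"rz":0,"grip":1}]' 25
```

```text
time_s: 7.23
eef_pos: [578.6, 202.1, 305.4]
tool_rot: [-0.001, -0.259, 0.966, -0.0]
wrist_force: [-0.4, -0.3, -0.2]
opening: 0.539
time_s: 7.48
eef_pos: [579.3, 203.3, 306.9]
tool_rot: [0.001, -0.259, 0.966, 0.0]
wrist_force: [-0.7, 0.6, 0.3]
opening: 0.537
time_s: 7.82
eef_pos: [578.9, 203.4, 302.5]
tool_rot: [-0.0, -0.259, 0.966, 0.0]
wrist_force: [0.1, -0.7, -0.5]
opening: 0.539
```

```bash
python3 -m inch '[{"tx":0,"ty":0,"tz":1,"rx":0,"ry":0,"rz":0,"grip":1},{"tx":0,"ty":0,"tz":1,"rx":0,"ry":0,"rz":0,"grip":1},{"tx":0,"ty":0,"tz":1,"rx":0,"ry":0,"rz":0,"grip":1},{"tx":0,"ty":0,"tz":0,"rx":0,"ry":0,"rz":0,"grip":1}]' 25
python3 -m inch '[{"tx":0,"ty":0,"tz":1,"rx":0,"ry":0,"rz":0,"grip":1},{"tx":0,"ty":0,"tz":1,"rx":0,"ry":0,"rz":0,"grip":1},{"tx":0,"ty":0,"tz":0,"rx":0,"ry":0,"rz":0,"grip":1},{"tx":0,"ty":0,"tz":0,"rx":0,"ry":0,"rz":0,"grip":1}]' 25
python3 - <<'E'
from h import *
c=shot('side','side3');c2=shot('scene','scene3')
a=c['img'][80:190,210:340];b=c2['img'][100:210,380:510]
cv2.imwrite('pics/c4.png',np.hstack([cv2.resize(x,(390,330),interpolation=2) for x in (a,b)]))
E
```

```text
time_s: 8.15
eef_pos: [578.9, 203.4, 299.4]
tool_rot: [-0.0, -0.259, 0.966, -0.0]
wrist_force: [0.2, 0.4, -0.6]
opening: 0.537
time_s: 8.48
eef_pos: [579.0, 203.4, 297.7]
tool_rot: [0.0, -0.259, 0.966, 0.0]
wrist_force: [0.2, -0.1, -0.5]
opening: 0.537
```

View pics/c4.png

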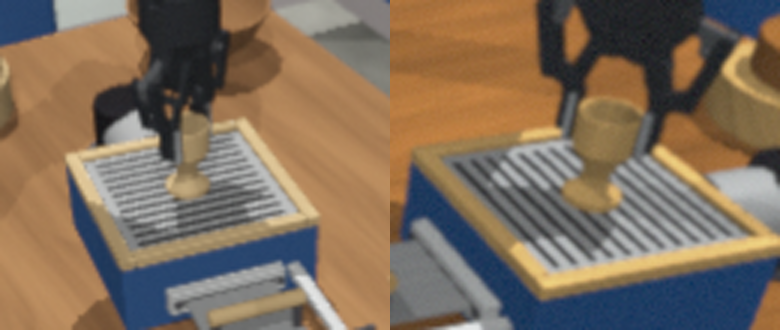

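The foot is at or just above the grille near its centre, with no contact force yet.

```bash
for i in 1; do python3 -m inch '[{"tx":0,"ty":0,"tz":1,"rx":0,"ry":0,"rz":0,"grip":1},{"tx":0,"ty":0,"tz":0,"rx":0,"ry":0,"rz":0,"grip":1},{"tx":0,"ty":0,"tz":0,"rx":0,"ry":0,"rz":0,"grip":1}]' 25; done
python3 -m inch '[{"tx":0,"ty":0,"tz":1,"rx":0,"ry":0,"rz":0,"grip":1},{"tx":0,"ty":0,"tz":0,"rx":0,"ry":0,"rz":0,"grip":1},{"tx":0,"ty":0,"tz":0,"rx":0,"ry":0,"rz":0,"grip":1}]' 25
```

```text
time_s: 8.83
eef_pos: [579.0, 203.4, 297.5]
tool_rot: [0.001, -0.259, 0.966, -0.0]
wrist_force: [-0.7, -0.5, 5.1]
opening: 0.538
time_s: 9.08
eef_pos: [579.1, 203.4, 297.4]
tool_rot: [0.001, -0.259, 0.966, -0.0]
wrist_force: [-2.2, -0.7, 9.3]
opening: 0.535
```

Contact is at 297.5, as predicted. I relieve the force, open slowly, then rise.

```bash
python3 -m inch '[{"tx":0,"ty":0,"tz":-1,"rx":0,"ry":0,"rz":0,"grip":1},{"tx":0,"ty":0,"tz":0,"rx":0,"ry":0,"rz":0,"grip":1},{"tx":0,"ty":0,"tz":0,"rx":0,"ry":0,"rz":0,"grip":-0.2},{"tx":0,"ty":0,"tz":0,"rx":0,"ry":0,"rz":0,"grip":-0.4},{"tx":0,"ty":0,"tz":0,"rx":0,"ry":0,"rz":0,"grip":-0.6}]'
python3 -m inch '[{"tx":0,"ty":0,"tz":0,"rx":0,"ry":0,"rz":0,"grip":-1},{"tx":0,"ty":0,"tz":0,"rx":0,"ry":0,"rz":0,"grip":-1},{"tx":0,"ty":0,"tz":0,"rx":0,"ry":0,"rz":0,"grip":-1},{"tx":0,"ty":0,"tz":0,"rx":0,"ry":0,"rz":0,"grip":-1},{"tx":0,"ty":0,"tz":0,"rx":0,"ry":0,"rz":0,"grip":-1}]'
python3 -m inch '[{"tx":0,"ty":0,"tz":-10,"rx":0,"ry":0,"rz":0,"grip":-1},{"tx":0,"ty":0,"tz":-20,"rx":0,"ry":0,"rz":0,"grip":-1},{"tx":0,"ty":0,"tz":-20,"rx":0,"ry":0,"rz":0,"grip":-1},{"tx":0,"ty":0,"tz":-20,"rx":0,"ry":0,"rz":0,"grip":-1},{"tx":0,"ty":0,"tz":-20,"rx":0,"ry":0,"rz":0,"grip":-1}]'
python3 - <<'E'
from h import *
np.set_printoptions(precision=3,suppress=True)
c=shot('side','side4');c2=shot('wrist','wrist4')
a=c['img'][80:190,210:340];b=c2['img']
cv2.imwrite('pics/c5.png',np.hstack([cv2.resize(a,(380,320),interpolation=2),cv2.resize(b,(420,320))]))
s=readout.read_state();print(s['eef_pos'],s['tool_rot'])
yaw=-0.144;e=np.array([577.5,202]);X=np.array([np.cos(yaw),np.sin(yaw)]);Y=np.array([-X[1],X[0]])
bar=e-185*Y; print('bar',bar)
for n,t in (('sidetip',(611.2,-57.4)),('scene',(609.4,-52.7)),('meanbarS',(550.7,13.7)),('barC',(556.3,19.5)),('side ctr',(577.7,196.3)),('sc ctr',(585.2,199.9))): d=np.array(t)-e; print(n,d@X,d@Y)
q=s['tool_rot'];M=Rn.from_quat(np.r_[q[1:],q[0]]).as_matrix();print(M.T@np.array([*(bar-s['eef_pos'][:2]),0]), np.degrees(np.arctan2(M[1,0],M[0,0])))
E
```

```text
time_s: 9.5
eef_pos: [578.8, 203.3, 296.0]
tool_rot: [-0.001, -0.259, 0.966, -0.0]
wrist_force: [-0.7, -0.4, -0.1]
opening: 0.794
time_s: 9.92
eef_pos: [578.9, 203.4, 296.6]
tool_rot: [-0.0, -0.259, 0.966, -0.0]
wrist_force: [-0.7, 0.1, -0.4]
opening: 1.001
time_s: 10.33
eef_pos: [578.8, 203.2, 388.7]
tool_rot: [0.0, -0.259, 0.966, 0.0]
wrist_force: [0.7, 0.8, 0.4]
opening: 0.998
[579.521 203.346 391.823] [ 0.004 -0.259  0.966  0.   ]
bar [550.952  18.915]
sidetip 70.57584148583662 -251.87913887133658
scene 68.12000825639154 -247.4860894578706
meanbarS 0.4989695650362789 -190.19695325996463
barC 5.208692484781306 -183.65336784986815
side ctr 1.0158962355282337 -5.6123038797484455
sc ctr 7.921660245762465 -0.9732928391328283
[ 117.109 -145.314   -0.772] -149.93883978695675
```

View pics/c5.png

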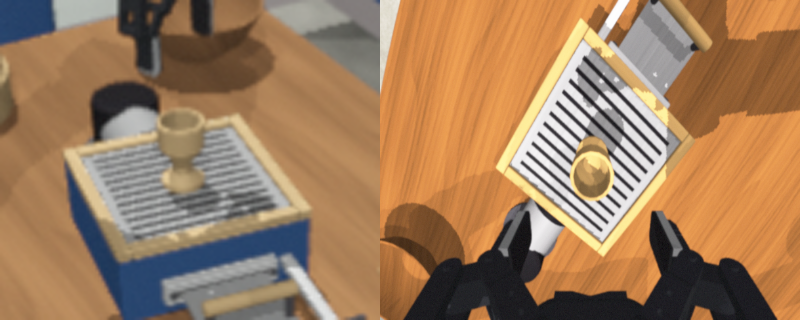

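The egg cup stands upright near the grille's centre, released. The side and scene pixels put the pull at about 62–64 mm. I move above the bar, turn the jaws along box y, then look with the wrist camera.

```bash
python3 -m inch '[{"tx":23.4,"ty":-29.1,"tz":0,"rx":0,"ry":0,"rz":0,"grip":-1},{"tx":23.4,"ty":-29.1,"tz":0,"rx":0,"ry":0,"rz":0,"grip":-1},{"tx":23.4,"ty":-29.1,"tz":0,"rx":0,"ry":0,"rz":0,"grip":-1},{"tx":23.4,"ty":-29.1,"tz":0,"rx":0,"ry":0,"rz":0,"grip":-1},{"tx":23.4,"ty":-29.1,"tz":0,"rx":0,"ry":0,"rz":0,"grip":-1}]'
python3 -m inch '[{"tx":0,"ty":0,"tz":0,"rx":0,"ry":0,"rz":-6.46,"grip":-1},{"tx":0,"ty":0,"tz":0,"rx":0,"ry":0,"rz":-6.46,"grip":-1},{"tx":0,"ty":0,"tz":0,"rx":0,"ry":0,"rz":-6.46,"grip":-1},{"tx":0,"ty":0,"tz":0,"rx":0,"ry":0,"rz":-6.46,"grip":-1}]'
python3 -m inch '[{"tx":0,"ty":0,"tz":0,"rx":0,"ry":0,"rz":-6.46,"grip":-1},{"tx":0,"ty":0,"tz":0,"rx":0,"ry":0,"rz":-6.46,"grip":-1},{"tx":0,"ty":0,"tz":0,"rx":0,"ry":0,"rz":-6.46,"grip":-1},{"tx":0,"ty":0,"tz":0,"rx":0,"ry":0,"rz":-6.46,"grip":-1},{"tx":0,"ty":0,"tz":0,"rx":0,"ry":0,"rz":0,"grip":-1}]'
python3 -m inch '[{"tx":0,"ty":0,"tz":0,"rx":0,"ry":0,"rz":0,"grip":-1},{"tx":0,"ty":0,"tz":0,"rx":0,"ry":0,"rz":0,"grip":-1}]'
python3 - <<'E'
from h import *
np.set_printoptions(precision=3,suppress=True)
c2=shot('wrist','wrist5')
s=readout.read_state();print(s['eef_pos'],s['tool_rot'],s['q'],np.degrees(Rn.from_quat(np.r_[s['tool_rot'][1:],s['tool_rot'][0]]).as_matrix()))
im=cv2.resize(c2['img'],None,fx=1.25,fy=1.25,interpolation=2);cv2.imwrite('pics/c6.png',im)
E
```

```text
time_s: 10.85
eef_pos: [549.8, 17.3, 387.1]
tool_rot: [0.0, -0.259, 0.966, -0.0]
wrist_force: [0.2, -0.0, 0.0]
opening: 0.999
time_s: 11.18
eef_pos: [550.3, 18.4, 387.0]
tool_rot: [0.0, -0.471, 0.882, -0.0]
wrist_force: [0.4, 0.7, -0.5]
opening: 1.0
time_s: 11.6
eef_pos: [550.4, 18.8, 386.9]
tool_rot: [0.0, -0.656, 0.755, 0.0]
wrist_force: [0.0, -0.8, -0.1]
opening: 1.0
time_s: 11.77
eef_pos: [550.5, 18.8, 386.8]
tool_rot: [0.0, -0.653, 0.757, -0.0]
wrist_force: [-0.2, 0.1, 0.0]
opening: 1.0
[550.488  18.833 386.77 ] [ 0.    -0.653  0.757 -0.   ] [ 0.318  0.262  0.073  0.    -1.381  1.105] [[ -8.391 -56.678   0.003]
 [-56.678   8.391   0.001]
 [ -0.001  -0.003 -57.296]]
```

View pics/c6.png

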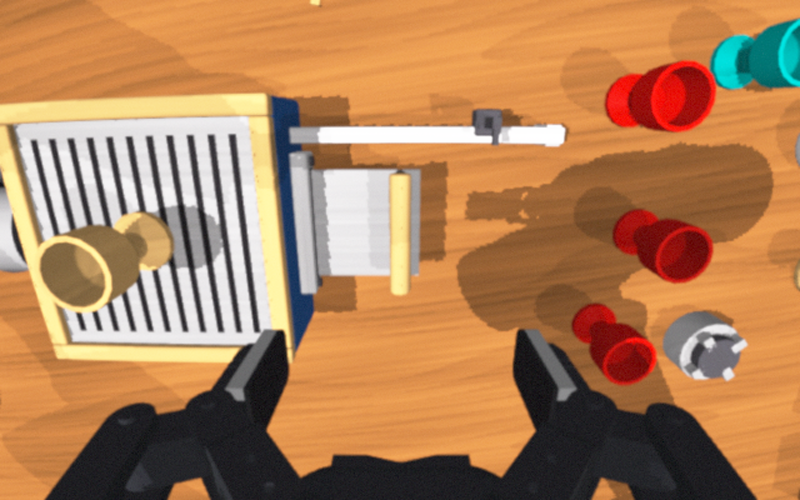

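The wrist view shows the bar from (400,172) to (400,293) in the enlarged picture, in line with the jaws. The pointer's arm tip is at about (496,142). I'll zoom in.

Run:
```python
from h import *
c=load('wrist5'); im=cv2.resize(c['img'][75:245,290:420],None,fx=3.5,fy=3.5,interpolation=2)
for g in range(300,420,20): cv2.putText(im,str(g),(int((g-290)*3.5),10),0,.4,(0,0,0)); 
for g in range(80,245,20): cv2.putText(im,str(g),(0,int((g-75)*3.5)),0,.4,(0,0,0))
cv2.imwrite('pics/c7.png',im)
```

```text
(no output)
```

View pics/c7.png

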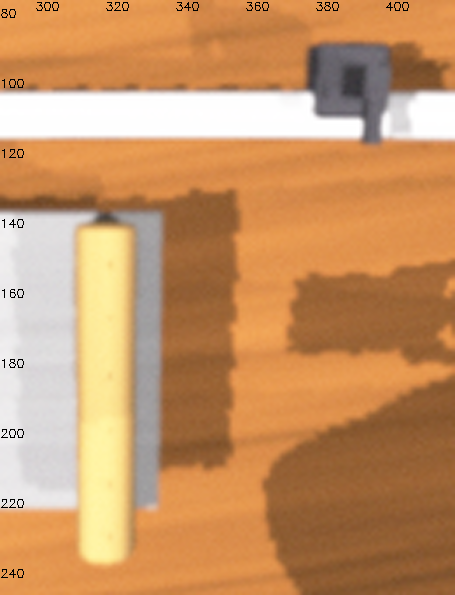

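The pointer tip is at pixel (396.6,115.6). The bar spans 312–328 by 140–236, centred at (320.1,187.9).

Run:
```python
from h import *
np.set_printoptions(precision=2,suppress=True)
c=load('wrist5'); yaw=-0.144;e=np.array([577.5,202]);X=np.array([np.cos(yaw),np.sin(yaw)]);Y=np.array([-X[1],X[0]])
o=-.36
P={n:px2w(c,u+o,v+o,z=z)[:2] for n,u,v,z in (('tip',396.6,115.6,69),('bar',320.1,187.9,70),('bar_top',320.1,141,70),('bar_bot',319.7,235,70))}
for n in P: print(n,P[n],(P[n]-e)@X,(P[n]-e)@Y)
d=P['bar_bot']-P['bar_top'];print('bar yaw',np.arctan2(-d[1],-d[0]),np.linalg.norm(d)); print('pull',-(P['tip']-P['bar'])@Y)
# depth of bar
C=cloud(c);m=(c['depth']>0)&(C[...,2]>60)&(C[...,2]<85)&(np.hypot(C[...,0]-551,C[...,1]-19)<60);q=C[m];print(len(q),q.mean(0),cv2.minAreaRect(q[:,:2].astype(np.float32)))
m=(c['depth']>0)&(C[...,2]>50)&(C[...,2]<80)&(np.hypot(C[...,0]-611,C[...,1]+52)<30);q=C[m];print(len(q),q.mean(0),(q[:,:2]-e)@X,(q[:,:2]-e)@Y,q[:,2])
```

```text
tip [605.29 -56.56] 64.6072014783301 -251.89121731207243
bar [550.29  19.49] -0.7396718231241383 -184.52202581475464
bar_top [593.2   13.08] 42.6446215014605 -184.70974282247147
bar_bot [502.98  26.96] -48.63114779555848 -183.92113285633553
bar yaw -0.15263964610301056 91.27917597371989
pull 67.36919149731776
1626 [552.26  19.01  73.68] ((549.78955078125, 19.48712158203125), (15.769013404846191, 90.933349609375), 81.7217788696289)
193 [616.15 -56.6   68.73] [82.61 82.58 82.54 82.49 82.46 82.42 82.4  82.41 82.42 82.41 82.42 82.44
 82.43 81.73 81.7  81.68 81.64 81.62 81.59 81.59 81.6  81.59 81.61 81.61
 81.62 81.62 80.85 80.82 80.81 80.8  80.78 80.76 80.78 80.77 80.78 80.78
 80.79 80.79 80.8  79.97 79.97 79.96 79.95 79.95 79.94 79.95 79.95 79.96
 79.96 79.97 79.97 79.97 79.09 79.1  79.1  79.11 79.11 79.12 79.12 79.13
 79.13 79.14 79.14 79.15 79.15 78.21 78.23 78.24 78.27 78.28 78.29 78.3
 78.3  78.31 78.31 78.32 78.33 77.33 77.36 77.38 77.42 77.45 77.47 77.47
 77.48 77.48 77.49 77.49 77.5  76.45 76.49 76.53 76.57 76.61 76.65 76.65
 76.65 76.65 76.67 76.66 76.67 75.62 75.68 75.74 75.78 
[... 2576 characters left out ...]
 56.01 59.53 65.3  69.17 71.62 71.47
 71.66 70.38 71.88 70.77 71.73 52.05 56.86 60.53 64.9  68.86 72.07 71.94
 71.2  70.4  72.82 71.2  71.54 56.46 61.23 65.97 69.12 71.83 72.04 71.25
 72.96 71.26 71.04 72.29 69.57 71.4  72.95 72.34 71.67 71.18 69.97 71.55
 71.54 72.27 71.53 70.93 69.73 71.67 72.   71.23 71.91 71.95 65.12 69.39
 72.27 72.46 72.56 71.17 72.3  65.54 71.86 72.14 70.85 71.01 73.45 71.69
 65.48 71.22 70.9  72.21 70.83 71.76 71.76 66.82 69.79 70.68 72.07 71.49
 71.88 66.63 70.49 71.43 72.28 70.75 70.48 67.8  70.71 73.51 71.49 71.91
 71.43 67.76 71.81 71.26 72.6  71.21 71.43 66.14 70.12 71.82 72.28 72.3
 71.9  69.76 71.15 72.35 72.09 72.04 70.99 68.23 71.   70.33 72.26 71.77
 70.66]
```

The pull measures 66.5–67.4 mm from the wrist camera, which is the most precise of the three views. I descend over the bar.

```bash
python3 -m inch '[{"tx":0,"ty":0,"tz":25,"rx":0,"ry":0,"rz":0,"grip":-1},{"tx":0,"ty":0,"tz":33,"rx":0,"ry":0,"rz":0,"grip":-1},{"tx":0,"ty":0,"tz":33,"rx":0,"ry":0,"rz":0,"grip":-1},{"tx":0,"ty":0,"tz":25,"rx":0,"ry":0,"rz":0,"grip":-1},{"tx":0,"ty":0,"tz":14,"rx":0,"ry":0,"rz":0,"grip":-1}]'
python3 -m inch '[{"tx":0,"ty":0,"tz":15,"rx":0,"ry":0,"rz":0,"grip":-1},{"tx":0,"ty":0,"tz":12,"rx":0,"ry":0,"rz":0,"grip":-1},{"tx":0,"ty":0,"tz":7,"rx":0,"ry":0,"rz":0,"grip":-1},{"tx":0,"ty":0,"tz":0,"rx":0,"ry":0,"rz":0,"grip":-1},{"tx":0,"ty":0,"tz":0,"rx":0,"ry":0,"rz":0,"grip":-1}]'
python3 - <<'E'
from h import *
c=shot('side','side6');c2=shot('wrist','wrist6')
a=c['img'][120:230,240:370]
cv2.imwrite('pics/c8.png',np.hstack([cv2.resize(a,(380,320),interpolation=2),cv2.resize(c2['img'],(420,320))]))
E
```

```text
time_s: 12.23
eef_pos: [549.3, 18.6, 253.3]
tool_rot: [-0.002, -0.653, 0.757, 0.001]
wrist_force: [0.5, 0.1, 0.4]
opening: 0.999
time_s: 12.65
eef_pos: [550.7, 18.9, 222.9]
tool_rot: [-0.0, -0.654, 0.756, -0.0]
wrist_force: [-0.6, 0.7, 1.0]
opening: 1.001
```

View pics/c8.png

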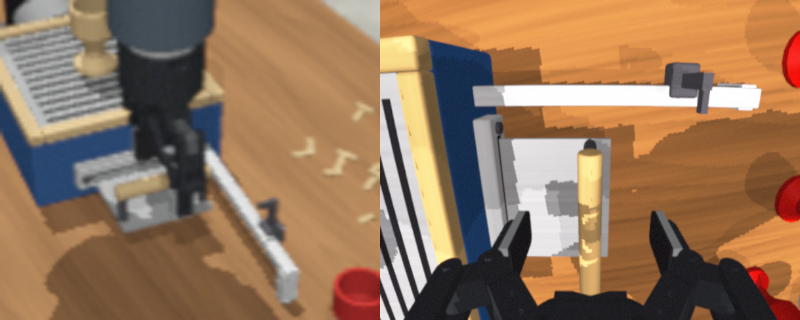

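The fingers straddle the bar and nothing is touching. I close on it.

```bash
python3 -m inch '[{"tx":0,"ty":0,"tz":0,"rx":0,"ry":0,"rz":0,"grip":0},{"tx":0,"ty":0,"tz":0,"rx":0,"ry":0,"rz":0,"grip":0.3},{"tx":0,"ty":0,"tz":0,"rx":0,"ry":0,"rz":0,"grip":0.5},{"tx":0,"ty":0,"tz":0,"rx":0,"ry":0,"rz":0,"grip":0.6},{"tx":0,"ty":0,"tz":0,"rx":0,"ry":0,"rz":0,"grip":1}]' 50
python3 -m inch '[{"tx":0,"ty":0,"tz":0,"rx":0,"ry":0,"rz":0,"grip":1},{"tx":0,"ty":0,"tz":0,"rx":0,"ry":0,"rz":0,"grip":1},{"tx":0,"ty":0,"tz":0,"rx":0,"ry":0,"rz":0,"grip":1},{"tx":0,"ty":0,"tz":0,"rx":0,"ry":0,"rz":0,"grip":1},{"tx":0,"ty":0,"tz":0,"rx":0,"ry":0,"rz":0,"grip":1}]' 50
```

```text
time_s: 13.17
eef_pos: [550.5, 18.9, 222.8]
tool_rot: [0.0, -0.654, 0.756, -0.0]
wrist_force: [0.7, 0.6, -0.2]
opening: 0.297
time_s: 13.58
eef_pos: [550.6, 19.2, 222.9]
tool_rot: [0.0, -0.654, 0.756, 0.0]
wrist_force: [-2.1, 4.3, 4.2]
opening: 0.168
```

The bar is gripped (opening 0.168, about 14–16 mm). Pull along tool +x, 60 mm first.

```bash
python3 -m inch '[{"tx":4,"ty":0,"tz":0,"rx":0,"ry":0,"rz":0,"grip":1},{"tx":8,"ty":0,"tz":0,"rx":0,"ry":0,"rz":0,"grip":1},{"tx":10,"ty":0,"tz":0,"rx":0,"ry":0,"rz":0,"grip":1},{"tx":10,"ty":0,"tz":0,"rx":0,"ry":0,"rz":0,"grip":1},{"tx":10,"ty":0,"tz":0,"rx":0,"ry":0,"rz":0,"grip":1}]' 50
python3 -m inch '[{"tx":8,"ty":0,"tz":0,"rx":0,"ry":0,"rz":0,"grip":1},{"tx":6,"ty":0,"tz":0,"rx":0,"ry":0,"rz":0,"grip":1},{"tx":4,"ty":0,"tz":0,"rx":0,"ry":0,"rz":0,"grip":1},{"tx":0,"ty":0,"tz":0,"rx":0,"ry":0,"rz":0,"grip":1},{"tx":0,"ty":0,"tz":0,"rx":0,"ry":0,"rz":0,"grip":1}]' 50
python3 -m inch '[{"tx":0,"ty":0,"tz":0,"rx":0,"ry":0,"rz":0,"grip":1},{"tx":0,"ty":0,"tz":0,"rx":0,"ry":0,"rz":0,"grip":1}]' 50
python3 - <<'E'
from h import *
c2=shot('wrist','wrist7');c=shot('side','side7')
s=readout.read_state();print(s['eef_pos'])
a=c['img'][120:230,240:370]
cv2.imwrite('pics/c9a.png',np.hstack([cv2.resize(a,(380,320),interpolation=2),cv2.resize(c2['img'],(420,320))]))
E
```

```text
time_s: 14.0
eef_pos: [544.5, -22.1, 222.9]
tool_rot: [0.001, -0.654, 0.756, 0.0]
wrist_force: [-2.2, 9.6, 4.6]
opening: 0.17
time_s: 14.42
eef_pos: [541.9, -39.7, 222.9]
tool_rot: [0.001, -0.654, 0.756, 0.001]
wrist_force: [-2.7, 9.4, 4.9]
opening: 0.169
time_s: 14.58
eef_pos: [541.9, -39.4, 222.9]
tool_rot: [0.001, -0.654, 0.756, 0.001]
wrist_force: [-1.8, 10.0, 3.8]
opening: 0.17
[541.97034883 -39.37860673 222.91707059]
```

View pics/c9a.png

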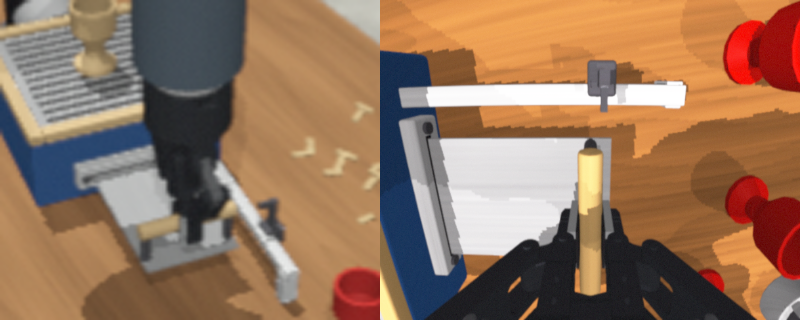

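```bash
cat > m.py <<'E'
from h import *
import sys
n=sys.argv[1]
c=load(n); im=cv2.resize(c['img'][65:235,270:400],None,fx=3.5,fy=3.5,interpolation=2)
for g in range(280,400,20): cv2.putText(im,str(g),(int((g-270)*3.5),10),0,.4,(0,0,0)); 
cv2.imwrite('pics/m_'+n+'.png',im)
C=cloud(c);yaw=-0.1464;e=np.array([577.5,202]);X=np.array([np.cos(yaw),np.sin(yaw)]);Y=np.array([-X[1],X[0]])
b=np.stack([(C[...,:2]-e)@X,(C[...,:2]-e)@Y],-1);z=C[...,2];ok=c['depth']>0
t=b[ok&(z>66)&(z<78)&(b[...,0]>62)&(b[...,0]<72)&(b[...,1]<-230)&(b[...,1]>-275)]
r=b[ok&(z>66)&(z<80)&(b[...,0]>20)&(b[...,0]<45)&(b[...,1]<-170)&(b[...,1]>-275)]
for q in (t,r): print(len(q),q.min(0),q.max(0),'midrange y',(q[:,1].min()+q[:,1].max())/2,'mean y',q[:,1].mean())
E
python3 m.py wrist5; python3 m.py wrist7
```

```text
48 [  65.36030819 -253.09255173] [  71.45416236 -248.64177812] midrange y -250.86716492595247 mean y -250.54161704079675
494 [  20.02470289 -192.11045351] [  44.67002112 -176.65098141] midrange y -184.38071745967227 mean y -184.65880283310332
231 [  64.52154921 -253.38362296] [  71.99676093 -249.33764778] midrange y -251.36063537251175 mean y -251.25278473022382
2337 [  20.0213038  -251.60342803] [  44.99416501 -235.51630713] midrange y -243.55986758319955 mean y -243.55850970694675
```

```bash
sleep 1; ls pics/m_*
```

```text
pics/m_wrist5.png
pics/m_wrist7.png
```

View pics/m_wrist7.png

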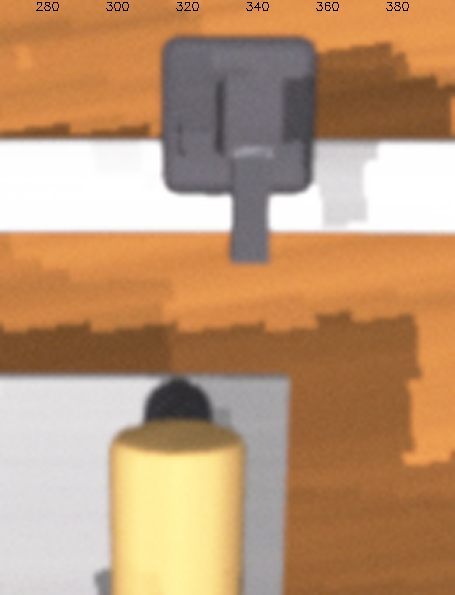

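The bar centre is at pixel column 177 in the crop and the tip at 250. The depth cloud says 7.7 mm remains, so I pull 8.

```bash
python3 -m inch '[{"tx":2,"ty":0,"tz":0,"rx":0,"ry":0,"rz":0,"grip":1},{"tx":3,"ty":0,"tz":0,"rx":0,"ry":0,"rz":0,"grip":1},{"tx":2,"ty":0,"tz":0,"rx":0,"ry":0,"rz":0,"grip":1},{"tx":1,"ty":0,"tz":0,"rx":0,"ry":0,"rz":0,"grip":1},{"tx":0,"ty":0,"tz":0,"rx":0,"ry":0,"rz":0,"grip":1}]' 50
python3 -m inch '[{"tx":0,"ty":0,"tz":0,"rx":0,"ry":0,"rz":0,"grip":1},{"tx":0,"ty":0,"tz":0,"rx":0,"ry":0,"rz":0,"grip":1},{"tx":0,"ty":0,"tz":0,"rx":0,"ry":0,"rz":0,"grip":1}]' 50
python3 - <<'E'
from h import *
c=shot('wrist','wrist8');shot('side','side8');shot('scene','scene8')
print(readout.read_state()['eef_pos'])
a=px2w(c,341,130,z=70)
E
python3 m.py wrist8
python3 - <<'E'
import cv2,numpy as np
a=cv2.imread('pics/side8.png')[100:230,230:370];b=cv2.imread('pics/scene8.png')[110:240,340:480]
cv2.imwrite('pics/c10.png',np.hstack([cv2.resize(x,(395,367),interpolation=2) for x in (a,b)]))
E
```

```text
time_s: 15.1
eef_pos: [540.8, -47.3, 222.9]
tool_rot: [0.001, -0.654, 0.756, 0.001]
wrist_force: [-1.8, 10.1, 4.4]
opening: 0.165
time_s: 15.35
eef_pos: [540.8, -47.2, 222.9]
tool_rot: [0.001, -0.654, 0.756, 0.001]
wrist_force: [-3.1, 9.7, 4.5]
opening: 0.169
[540.79726881 -47.14686322 222.88286942]
201 [  64.54161703 -253.05600388] [  71.94441165 -249.67178583] midrange y -251.36389485691274 mean y -251.35542038794134
2339 [  20.00911147 -259.32838919] [  44.99726233 -243.29078596] midrange y -251.30958757642958 mean y -251.33796585861435
```

View pics/m_wrist8.png

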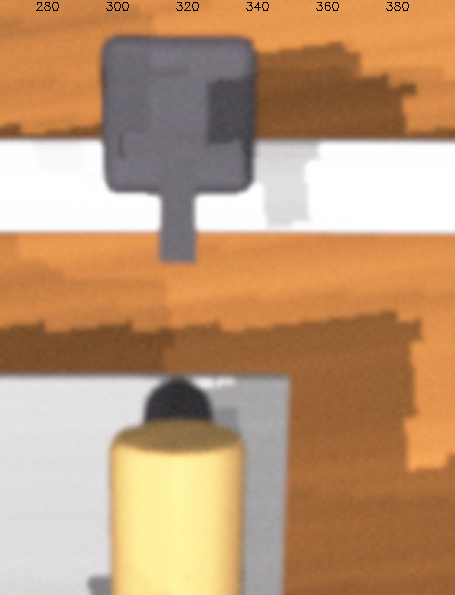

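View pics/c10.png

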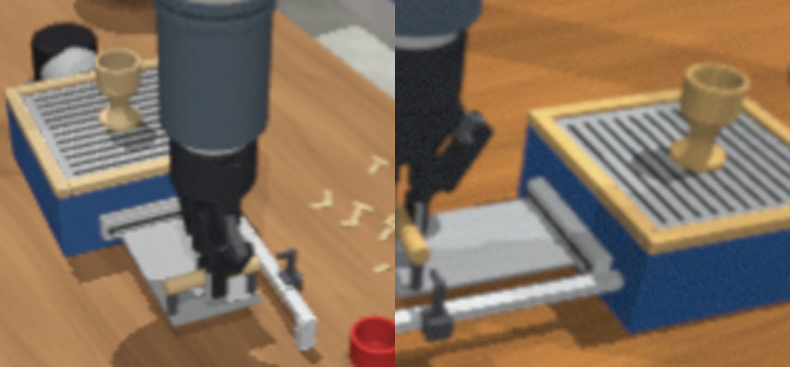

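In the wrist crop the bar centre (177) and the tip (178) line up, and the depth cloud puts them within 0.1 mm. The egg cup is upright. I hold briefly, then hand in.

```bash
python3 -m inch '[{"tx":0,"ty":0,"tz":0,"rx":0,"ry":0,"rz":0,"grip":1},{"tx":0,"ty":0,"tz":0,"rx":0,"ry":0,"rz":0,"grip":1},{"tx":0,"ty":0,"tz":0,"rx":0,"ry":0,"rz":0,"grip":1},{"tx":0,"ty":0,"tz":0,"rx":0,"ry":0,"rz":0,"grip":1},{"tx":0,"ty":0,"tz":0,"rx":0,"ry":0,"rz":0,"grip":1}]' 50
python3 -m inch '[{"tx":0,"ty":0,"tz":0,"rx":0,"ry":0,"rz":0,"grip":1},{"tx":0,"ty":0,"tz":0,"rx":0,"ry":0,"rz":0,"grip":1},{"tx":0,"ty":0,"tz":0,"rx":0,"ry":0,"rz":0,"grip":1},{"tx":0,"ty":0,"tz":0,"rx":0,"ry":0,"rz":0,"grip":1},{"tx":0,"ty":0,"tz":0,"rx":0,"ry":0,"rz":0,"grip":1}]' 50
python3 -c "
from cell import job; print(job.close_job())"
```

```text
time_s: 15.92
eef_pos: [540.8, -47.1, 222.9]
tool_rot: [0.001, -0.654, 0.756, 0.001]
wrist_force: [-1.6, 9.3, 5.2]
opening: 0.17
time_s: 16.33
eef_pos: [540.8, -47.1, 222.9]
tool_rot: [0.001, -0.654, 0.756, 0.001]
wrist_force: [-2.5, 9.6, 4.9]
opening: 0.172
the job is handed in; nothing more can be done
None
```

I stood the egg cup on the grille and let it go. I then pulled the gate about 67 mm to the pointer and handed the job in at 16.3 s with the gripper still holding it; no verdict was reported.

- **Egg cup:** it was set down against about 9 N of contact force, within a few millimetres of the grille's centre. The last side and scene pictures show it upright and untouched.
- **Gate:** the last wrist picture's depth puts the bar and the pointer tip within about 0.1 mm of each other along the pull. The pose was steady, with about 9.6 N of spring load at the wrist.
- **Bystanders:** the gripper never came near the candlestick, tin or chuck. They looked unmoved in the picture after the cup was lifted; I did not measure them again at the end.
- **Disagreement:** my first estimate of the pull, from the side and scene pictures, was 62–64 mm. The wrist camera gave 66.5–67.4 mm, and I followed the wrist camera.
- **Refused calls:** my first two move calls were refused because the rows left out some keys. Nothing moved.

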